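Push a rejected governor pawl down the scrap chute

ROBOT

A 6-joint arm with a two-finger parallel gripper is mounted at the origin on the work surface. World frame = base frame: x ahead of the robot, y to its left, z up, the work surface at z = 0. Lengths are in m, angles in rad, forces in N, time in s.
With the tool pointing down it reaches from about 0.35 to 0.875 m from the base axis. Payload 15.5 kg.
Tool frame: the origin (TCP) lies midway between the tips of the shut fingers; the grasp point (between the pads) lies behind it (r.hold_point_z is the z of the grasp point in the tool frame, in m); z points along the fingers, y is the line along which they close (so a half turn about z gives the same grasp; the last joint's range is limited). The gripper opens to 85 mm and grips with 20 to 120 N. Pads are 22 mm wide; open, the fingers measure 114 mm over their backs; the gripper's body (76 mm by 85 mm) begins 54 mm behind the grasp point. The pads swing forward as they close: fully open they stand 13 mm farther back than shut.
Start: joints at [-1.373, 0.494, 1.345, -0, 1.302, -0.096], TCP at [0.181, -0.598, 0.231] pointing down, gripper open.
Joint ranges: [-2.91, 2.91], [-0.82, 2.16], [0.22, 2.67], [-1.22, 4.37], [0.12, 2.79], [-3.08, 3.08]. Speed limits (rad/s): [1.89, 1.89, 2.57, 3.01, 3.01, 3.01].

INTERFACE

Orientations are given as a unit quaternion [w, x, y, z].
In Python, from rig import r gives the robot as it stands.
- The arm moves only by the tool step_arm, never from a script. Its argument "series" is one flat list of numbers, 7 for each row, row after row: the shift along the world's x, y, z in mm, then the turn, a rotation vector about the world's x, y, z in rad, then the finger opening in mm, from 0 to 85.4. In form: [x, y, z, ax, ay, az, hand, x, y, z, ax, ay, az, hand, ...]. A call has 1 to 10 rows; each row is the pose to reach, as a shift and turn from the pose commanded when the call began; what a row does not reach only later rows make up. A row lasts 1/12 s, in which the tool goes at most 41.7 mm and 7.16 degrees, less where a joint would pass 70% of its speed; a pose out of reach is approached as far as the arm can. A call with a gripper value outside its range is refused whole. The fingers move at their own pace and stop on an object; "newtons" is the grip in N (left out, the last holds). Time passes only in rows, so rows that repeat a pose let the fingers close. It gives the time, the measured TCP pose, the force, the opening and the grip force at its end, in the units of the state.
- r.sense(): the state, without advancing time (a new reading comes with each control period).
- r.get_image(name): name is "side" or "top"; returns (picture, depth): 400x640x3 uint8, red, green, blue; 400x640 float32, m along the optical axis (not along the pixel's ray), 0 where there is no reading.
- r.calibration(name): a dict with "intrinsics" (3x3 intrinsics, pixels), "k1" (the pictures are not rectified: a ray, as slopes to the right and down, at radius r is drawn at 1 + k1 r^2 times it, then the intrinsics apply), "origin" and "rotation" of the camera in the world. Camera axes: x right, y up, looking along -z (the intrinsics and any distortion apply to the point x, -y, -z); pixel columns grow to the right and rows downward; lengths in m; the calibration is good to about 2 mm. A picture is of the moment at which its call begins. calibration takes no time and is no camera call.
- r.close_job(): hands the job in; it is judged then, once.
The state is a dict: "t": time; "qpos": joint angles; "dq": joint speeds; "joint_efforts": joint torques, N m; "ee_pos": TCP position; "tool_rot": TCP orientation; "contact_force": force on the tool from outside, world axes, zero at the start; "ft_torque": the same for the moment, N m; "gripper_width": finger opening in m; "gripper_force": force on a finger pad.
Only numpy, scipy, OpenCV 4.12 (cv2) and the standard library are available. Lean on these libraries where they do the work, as an engineer would, in place of code of your own. Each camera call takes 0.05 s, during which the arm holds its last target. There are 200 camera calls.

TASK

The red pawl arm on the shelf has failed inspection. Slide the yellow shutter of the scrap chute by its brass knob all the way open until you feel its stop, slide the pawl arm along the shelf and push it off the edge so that it drops into the chute - do not lift it off the shelf or carry it out over the chute in the gripper - and, once it lies in the chute, slide the shutter fully shut again. Leave the aluminium cover plate and the steel feeler gauge block where they are.

Things in the scene. Friction and masses are not known exactly. Their poses are not given: they have to be found in the camera images.
- shelf: White laminated shelf, fixed, 200 mm deep (its x) by 660 mm long (its y), flat top 180 mm above the bench. Origin on the bench under its centre; x points away from the robot to the drop edge at x = +100 mm. Along the edge nearest the robot (x = -100 to -75 mm) an upstand, 45 mm tall above the shelf top, has a magnetic strip and two hex keys fixed to it.
- drop_edge (a point): Middle of the shelf's far top edge (180 mm above the bench), over which the pawl arm is pushed; axes as the shelf's.
- chute: Blue scrap chute with clear front, fixed, against the shelf's drop edge: 160 (x) by 200 (y) by 142 mm tall, walls 4 mm, floor sloping from about 80 mm high at the shelf to 10 mm. Origin on the bench under the middle of the mouth (the open top, 152 by 192 mm clear, centre 80 mm beyond the edge); axes parallel to the shelf's. Aluminium runners at shutter height reach y = +295 mm.
- mouth (a point): Centre of the chute's mouth, 143 mm above the bench (37 mm below the shelf top); axes as the chute's.
- shutter (a joint): Yellow flat shutter plate, 152 by 196 by 4 mm, covering the chute's mouth; slides along the chute's +y. 0 m = fully shut, 0.190 m = fully open against its stop. Takes about 2 N to move, stays where it is left.
- knob_top (a point): Centre of the top face of the round brass knurled knob in the middle of the shutter plate, 38 mm diameter, straight sides; the knob is 37 mm tall above the plate, its top 187 mm above the bench. It moves with the shutter; axes as the chute's.
- pawl: Red-painted steel pawl arm, loose, lying flat on the shelf: about 134 mm long (its y, from -66 to +68 mm), 22 mm thick, 0.3 to 0.55 kg. Between y = -20 and +40 mm it is a straight bar 36 mm wide (x = -18 to +18 mm); at the -y end a round boss 44 mm across centred at y = -44 mm, at the +y end a slanted tooth. Origin at the middle of its underside.
- cover: Cast aluminium cover plate, loose, 95 (its x) by 130 (its y) by 16 mm, lying near one end of the shelf; a bystander. Origin at the centre of its underside.
- gauge: Steel feeler gauge block, loose, 34 (its x) by 100 (its y) by 25 mm, lying near the other end of the shelf; a bystander. Origin at the centre of its underside.
Not all that is in view belongs to the job. What is meant by the pawl is not purple, and is the larger of those in its own colour.

How it is judged:
On the way, in this order (a step that is already met when the one before it is completed fails the run):
1. the shutter is open to its stop (within 10 mm) while the pawl arm is still on the shelf (value of joint shutter above 0.18 m and height (world z) of pawl above 0.165 m), for 0.2 s.
2. the pawl arm has dropped into the chute and lies still there (x of pawl in the frame of chute between -0.08 and 0.08 m and y of pawl in the frame of chute between -0.1 and 0.1 m and height (world z) of pawl below 0.135 m and linear speed of pawl below 0.03 m/s), for 0.2 s.
At the end, for the whole second after the job is handed in: The pawl arm lies at rest inside the chute below the shutter, the shutter is shut to within 10 mm, and the cover plate and gauge block are within 20 mm of where they started (all of step 2 and value of joint shutter below 0.01 m and distance of each of cover, gauge from where it was at the start of the episode below 0.02 m); the robot touches nothing.
It fails at once if the pawl arm is lifted more than 20 mm off the shelf (height (world z) of pawl above 0.2 m).
It fails at once if the pawl arm is carried level out over the chute by the fingers (its origin over 25 mm past the edge) (x of pawl in the frame of shelf above 0.125 m and height (world z) of pawl above 0.174 m and contact force between the fingers and pawl above 1 N).
It fails at once if the cover plate or the gauge block is pushed out of its place by more than 20 mm (distance of any of cover, gauge from where it was at the start of the episode above 0.02 m).
It also fails if it takes over 72 s, if anything falls off the work surface, if the arm or the gripper's body presses on something with over 40 N, if the wrist force passes 120 N, or if a joint passes its speed limit or range.

## Working session

There is one attempt and no reset: what is moved stays moved. The work goes in short steps, Python scripts to look and compute and a tool call to move; the robot and the scene stay as the last step left them, time stands still between calls to the robot, and variables do not carry over. Pictures are saved under pics/ and viewed, at most 10 in all, crops included, and the job is handed in when it is done.

Besides the shell and the picture viewer there is one more tool, called after "Request:" as a command line: name --argument value ..., lists and objects as JSON in quotes. step_arm: Moves the arm, as the interface text tells. Its arguments: {"type":"object","properties":{"series":{"type":"array","items":{"type":"number"}},"newtons":{"type":"number"}},"required":["series"]}

```bash
mkdir -p pics; ls
cat > h.py <<'E'
import numpy as np, cv2
from rig import r
def snap(n,f):
    p,d=r.get_image(n); cv2.imwrite(f'pics/{f}.png',p[:,:,::-1]); np.save(f'pics/{f}.npy',d); return p,d
def world(n,u,v,d=None,z=None):
    c=r.calibration(n); K=np.array(c["intrinsics"]); k=c["k1"]
    a=np.array([(u-K[0,2])/K[0,0],(v-K[1,2])/K[1,1]]); s=a.copy()
    for _ in range(20): s=a/(1+k*(s@s))
    R=np.array(c["rotation"]); o=np.array(c["origin"])
    ray=R@np.array([s[0],-s[1],-1])
    if z is not None: d=(z-o[2])/ray[2]
    return o+d*ray
def med(D,u,v,w=1):
    q=D[v-w:v+w+1,u-w:u+w+1]; q=q[q>0]; return float(np.median(q)) if q.size else 0
E
python3 - <<'E'
from h import *
snap('top','t0'); snap('side','s0')
for n in('top','side'):print(n,r.calibration(n))
print(r.sense(), r.hold_point_z)
E
```

```text
pics
top {'intrinsics': array([[451.87637818,   0.        , 309.66477059],
       [  0.        , 451.87637818, 203.30124716],
       [  0.        ,   0.        ,   1.        ]]), 'k1': -0.13211053091878414, 'origin': array([ 0.27450005, -0.09604511,  1.15677339]), 'rotation': array([-0.69918946, -0.05738921,  0.04808428,  0.71100526])}
side {'intrinsics': array([[414.73697956,   0.        , 314.91068285],
       [  0.        , 414.73697956, 192.08949484],
       [  0.        ,   0.        ,   1.        ]]), 'k1': 0.03448853375159324, 'origin': array([ 0.25498006, -0.95363398,  0.68637257]), 'rotation': array([ 0.86667566,  0.48565694, -0.04540268, -0.10463857])}
{'t': 0.1, 'qpos': array([-1.37252015e+00,  4.94171429e-01,  1.34606572e+00,  1.23594489e-05,
        1.30249906e+00, -9.55080062e-02]), 'dq': array([ 1.14891724e-05, -2.20490279e-03, -7.96318683e-04, -1.12048304e-03,
       -5.88329510e-04,  2.46578129e-04]), 'joint_efforts': array([ 2.44516006e-03, -8.83586884e+01, -3.84557819e+01,  9.44275007e-05,
        5.18975401e-03,  2.12343917e-05]), 'ee_pos': array([ 0.18092341, -0.59790308,  0.23072972]), 'tool_rot': array([-5.71326427e-04,  9.89230821e-01,  1.46362756e-01, -2.34173768e-05]), 'contact_force': array([-0.17324458,  0.6573362 ,  0.69473419]), 'ft_torque': array([0.04700355, 0.02856759, 0.03164805]), 'gripper_force': 0.0, 'gripper_width': 0.08546313560880484} -0.0187
```

View pics/t0.png

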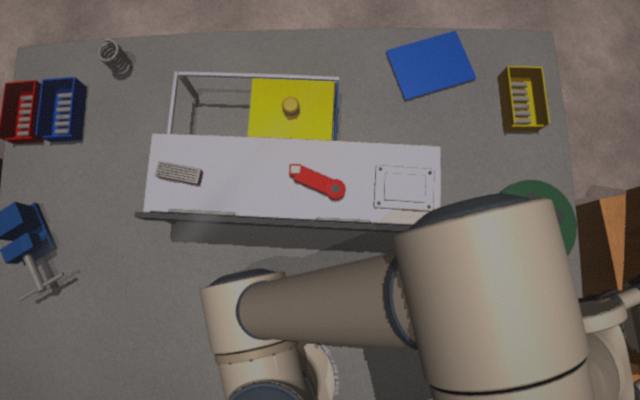

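View pics/s0.png

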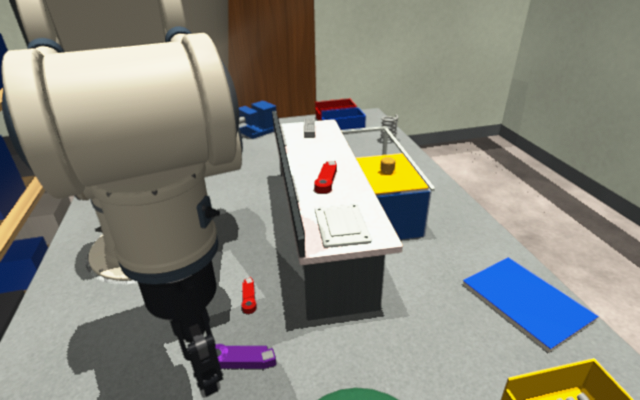

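The top view has the shelf in the middle, the shutter knob at (291,105), a red arm at (317,182), the gauge at (178,173) and the cover at (405,187). Pawl candidates: the red arm on the shelf (top 317,182; side 326,176), a smaller red arm on the bench (side 249,295) and a purple one (side 245,356). By the description I choose the red one on the shelf, and I'll check it in a crop.

```bash
sed -i 's/^import numpy.*/&\nfrom scipy.spatial.transform import Rotation as Ro/; s/R=np.array(c\["rotation"\])/q=c["rotation"]; R=Ro.from_quat(np.roll(q,-1)).as_matrix()/' h.py
python3 - <<'E'
from h import *
p=cv2.imread('pics/t0.png'); c=p[60:240,135:460]
cv2.imwrite('pics/t0c.png',cv2.resize(c[0:180,0:325],(800,443),interpolation=cv2.INTER_CUBIC))
D=np.load('pics/t0.npy')
for nm,u,v in [('knob',291,103),('pawlboss',336,188),('shelf',240,180),('cover',405,187),('gauge',178,172),('plate',265,115)]:
    d=med(D,u,v); print(nm,d,world('top',u,v,d).round(4))
hsv=cv2.cvtColor(p,cv2.COLOR_BGR2HSV)
m=(((hsv[...,0]<8)|(hsv[...,0]>172))&(hsv[...,1]>140)).astype('uint8'); m[:,:200]=0;m[240:]=0;m[:, 450:]=0
q=np.argwhere(m)[:,::-1]; W=np.array([world('top',u,v,z=.202) for u,v in q])
mu=W.mean(0);e,V=np.linalg.eigh(np.cov(W[:,:2].T)); t=(W-mu)[:,:2]@V
print('pawl',mu,V[:,1],np.ptp(t,axis=0),t.min(0),t.max(0))
for nm,(u,v),z in [('far L',(152,135),.18),('far R',(440,146),.18)]: print(nm,world('top',u,v,z=z).round(4))
S=np.load('pics/s0.npy')
for nm,u,v in [('s bench red',249,295),('s shelf red',325,178)]: print(nm,world('side',u,v,med(S,u,v)).round(3))
E
```

```text
knob 1.0201914310455322 [ 0.6525 -0.0455  0.1825]
pawlboss 0.9699073433876038 [ 0.4505 -0.1417  0.2018]
shelf 0.9994287490844727 [0.4768 0.0695 0.1785]
cover 0.9759040474891663 [ 0.4515 -0.2922  0.1941]
gauge 0.9802717566490173 [0.4929 0.2035 0.2019]
plate 1.055845022201538 [0.6386 0.0178 0.1451]
pawl [ 0.46375072 -0.10530717  0.202     ] [0.4061035  0.91382709] [0.04128767 0.12299971] [-0.02045254 -0.05744045] [0.02083513 0.06555927]
far L [0.5865 0.2751 0.18  ]
far R [ 0.5467 -0.3796  0.18  ]
s bench red [ 0.248 -0.271  0.014]
s shelf red [ 0.46  -0.125  0.2  ]
```

View pics/t0c.png

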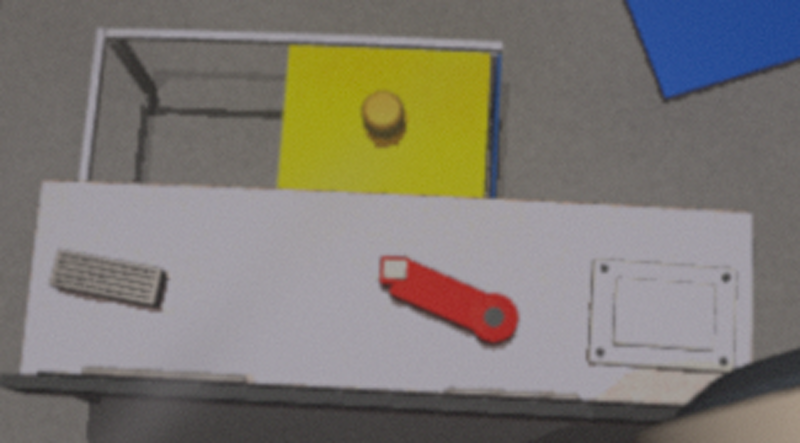

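The crop shows the red arm on the shelf with its boss at image (336,188), its tooth at (296,169) and a length of about 130 mm. That matches the description, so it is the pawl, not the smaller red arm on the bench. The shelf yaw is about -3.5°, and the knob is near (0.648, -0.046).

Request:
step_arm --series '[0,0,100,0,0,0,75,0,0,100,0,0,0,75,0,0,100,0,0,0,75,260,310,100,0,0,-0.354,75,260,310,100,0,0,-0.354,75,260,310,100,0,0,-0.354,75,260,310,100,0,0,-0.354,75,260,310,100,0,0,-0.354,75,260,310,100,0,0,-0.354,75,260,310,100,0,0,-0.354,75]' --newtons 40

```text
t: 0.93
ee_pos: [0.3675, -0.3749, 0.3311]
tool_rot: [-0.0, 1.0, -0.03, -0.0]
contact_force: [1.1, -0.5, -0.1]
gripper_width: 0.0749
gripper_force: 0.0
```

Request:
step_arm --series '[265,310,0,0,0,0,75,265,310,0,0,0,0,75,265,310,0,0,0,0,75,265,310,0,0,0,0,75,265,310,0,0,0,0,75,265,310,0,0,0,0,75,265,310,0,0,0,0,75,265,310,0,0,0,0,75,265,310,0,0,0,0,75,265,310,0,0,0,0,75]'

```text
t: 1.77
ee_pos: [0.6331, -0.064, 0.3308]
tool_rot: [-0.0, 1.0, -0.03, -0.0]
contact_force: [-0.1, -0.5, -0.1]
gripper_width: 0.0754
gripper_force: 0.0
```

Run:
```python
from h import *
s=r.sense();print(s['ee_pos'],s['tool_rot'],s['qpos'].round(2))
p=cv2.imread('pics/t0.png')
# knob top refine, shutter plate, chute rail corners
for nm,u,v,z in [('knob',290.7,104.5,.187),('plate TL',252,78.5,.147),('plate TR',334.5,81,.147),('far edge at plate R',335,141.5,.18),('cover corner a',375,165,.196)]:
    print(nm,world('top',u,v,z=z).round(4))
S=cv2.imread('pics/s0.png');print()
for u,v in [(387,161)]:print('knob side',world('side',u,v,z=.187).round(4))
cv2.imwrite('pics/s0k.png',cv2.resize(S[130:220,290:440],(800,480),interpolation=cv2.INTER_CUBIC))
```

```text
[ 0.63305707 -0.06396699  0.33082943] [-2.48536350e-04  9.99563065e-01 -2.95560120e-02 -2.43832114e-04] [-0.19  0.44  1.17  0.    1.54  1.44]
knob [ 0.6471 -0.0451  0.187 ]
plate TL [0.731  0.0494 0.147 ]
plate TR [ 0.7197 -0.1476  0.147 ]
far edge at plate R [ 0.5603 -0.1432  0.18  ]
cover corner a [ 0.5011 -0.2284  0.196 ]

knob side [ 0.6418 -0.06    0.187 ]
```

View pics/s0k.png

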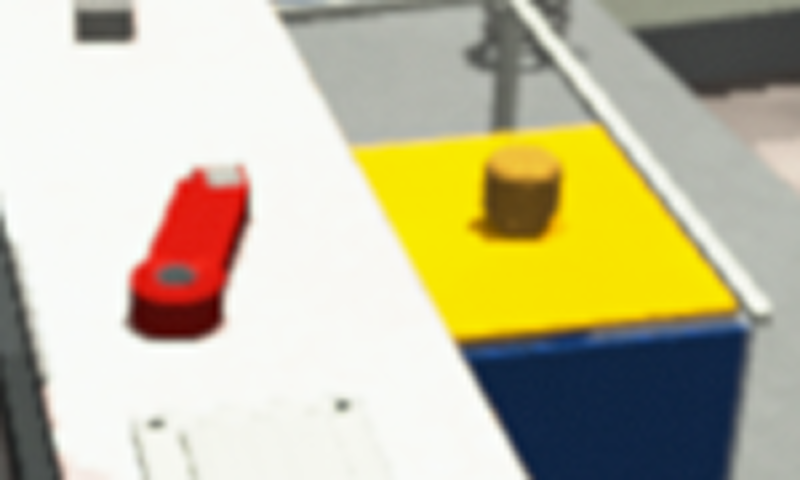

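The crop shows the knob top at crop pixel (523,165), i.e. side image (388,161), with nothing around the knob. The plate edges in the top view agree with the knob at (0.648, -0.045).

Request:
step_arm --series '[15,19,0,0,0,0,80,15,19,-40,0,0,0,80,15,19,-80,0,0,0,80,15,19,-115,0,0,0,80,15,19,-135,0,0,0,80,15,19,-150,0,0,0,80,15,19,-165,0,0,0,80,15,19,-171,0,0,0,80,15,19,-171,0,0,0,80,15,19,-171,0,0,0,80]'

```text
t: 2.6
ee_pos: [0.6468, -0.0478, 0.1606]
tool_rot: [-0.0, 1.0, -0.03, -0.0]
contact_force: [-0.4, -0.4, 0.1]
gripper_width: 0.0804
gripper_force: 0.0
```

Request:
step_arm --series '[0,0,0,0,0,0,20,0,0,0,0,0,0,20,0,0,0,0,0,0,20,0,0,0,0,0,0,20,0,0,0,0,0,0,20,0,0,0,0,0,0,20,0,0,0,0,0,0,20,0,0,0,0,0,0,20]'

```text
t: 3.27
ee_pos: [0.6471, -0.0477, 0.1614]
tool_rot: [0.0, 1.0, -0.03, 0.001]
contact_force: [-3.0, 1.4, 9.7]
gripper_width: 0.0364
gripper_force: 39.4
```

Request:
step_arm --series '[0,10,2,0,0,0,20,2,30,2,0,0,0,20,3,50,2,0,0,0,20,4,70,2,0,0,0,20,5,90,2,0,0,0,20,7,110,2,0,0,0,20,8,130,2,0,0,0,20,9,150,2,0,0,0,20,10,165,2,0,0,0,20,10.5,175,2,0,0,0,20]'

```text
t: 4.1
ee_pos: [0.6591, 0.1283, 0.1617]
tool_rot: [0.0, 1.0, -0.03, 0.002]
contact_force: [18.2, -3.5, -21.1]
gripper_width: 0.0363
gripper_force: 47.7
```

Request:
step_arm --series '[0.3,4,0,0,0,0,20,0.5,8,0,0,0,0,20,0.7,11,0,0,0,0,20,0.8,13,0,0,0,0,20,0.8,15,0,0,0,0,20,0.9,15,0,0,0,0,20]'

```text
t: 4.6
ee_pos: [0.6598, 0.139, 0.1616]
tool_rot: [0.002, 1.0, -0.031, 0.001]
contact_force: [15.9, -23.3, -16.8]
gripper_width: 0.0363
gripper_force: 48.5
```

Request:
step_arm --series '[-1,2,-1,0,0,0,20,-1,4,-1,0,0,0,20,-1,4,-1,0,0,0,20]'

```text
t: 4.85
ee_pos: [0.6599, 0.1393, 0.1615]
tool_rot: [0.005, 1.0, -0.031, 0.002]
contact_force: [17.1, -53.8, -8.7]
gripper_width: 0.0363
gripper_force: 50.8
```

Run:
```python
from h import *
s=r.sense();print(s['ee_pos'],s['contact_force'])
snap('top','t1')
p=cv2.imread('pics/t1.png'); cv2.imwrite('pics/t1c.png',cv2.resize(p[60:240,135:460],(800,443),interpolation=cv2.INTER_CUBIC))
```

```text
[0.65986575 0.13929519 0.16154978] [ 17.13589144 -53.77487396  -8.72442285]
```

View pics/t1c.png

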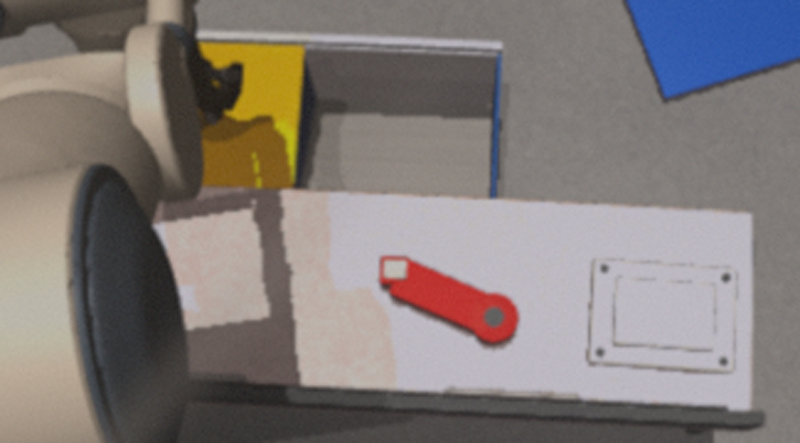

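The crop shows the mouth open, with the shutter edge at crop x=303 and the chute's right wall at x=497. The pawl has not moved. The 54 N reading is the shutter against its stop, so I'll release.

Request:
step_arm --series '[0,-4,0,0,0,0,20,0,-5,0,0,0,0,80,0,-5,0,0,0,0,80,0,-5,0,0,0,0,80,0,-5,0,0,0,0,80,0,-5,40,0,0,0,80,0,-5,80,0,0,0,80,0,-5,120,0,0,0,80,-20,-30,140,0,0,0.12,80,-40,-60,140,0,0,0.24,80]'

```text
t: 5.73
ee_pos: [0.6189, 0.0876, 0.3065]
tool_rot: [0.0, 0.996, 0.094, 0.004]
contact_force: [1.5, -0.6, 0.4]
gripper_width: 0.08
gripper_force: 0.0
```

Request:
step_arm --series '[-150,-180,0,0,0,0.95,80,-150,-180,0,0,0,0.95,80,-150,-180,0,0,0,0.95,80,-150,-180,0,0,0,0.95,80,-150,-180,0,0,0,0.95,80,-150,-180,0,0,0,0.95,80,-150,-180,0,0,0,0.95,80,-150,-180,0,0,0,0.95,80,-150,-180,0,0,0,0.95,80,-150,-180,0,0,0,0.95,80]'

```text
t: 6.57
ee_pos: [0.4672, -0.0936, 0.3015]
tool_rot: [0.0, 0.846, 0.534, 0.0]
contact_force: [0.6, 0.8, -0.2]
gripper_width: 0.0801
gripper_force: 0.0
```

```bash
cat > st.py <<'E'
from h import *
s=r.sense();M=Ro.from_quat(np.roll(s['tool_rot'],-1)).as_matrix()
print(s['t'],s['ee_pos'].round(4),'tooly ang',np.degrees(np.arctan2(M[1,1],M[0,1])).round(2),'tool z',M[:,2].round(3),s['contact_force'].round(1),s['qpos'].round(2))
E
python3 st.py
python3 - <<'E'
from h import *
p=cv2.imread('pics/t0.png')
hsv=cv2.cvtColor(p,cv2.COLOR_BGR2HSV)
m=(((hsv[...,0]<8)|(hsv[...,0]>172))&(hsv[...,1]>140)&(hsv[...,2]>110)).astype('uint8'); m[:,:200]=0;m[240:]=0;m[:, 450:]=0
W=np.array([world('top',u,v,z=.202)[:2] for u,v in np.argwhere(m)[:,::-1]])
b=world('top',335.3,188.4,z=.202)[:2]
print('boss',b)
for a in (-22,-24,-26,-28,-30):
    a=np.radians(a); X=np.array([np.cos(a),np.sin(a)]);Y=np.array([-X[1],X[0]])
    t=(W-b)@np.c_[X,Y]
    print(np.degrees(a),[(round(t[(abs(t[:,1]-k)<3.5e-3),0].min()*1e3,1),round(t[(abs(t[:,1]-k)<3.5e-3),0].max()*1e3,1)) for k in (.025,.035,.045,.055,.065,.075)])
E
```

```text
6.5667 [ 0.4672 -0.0936  0.3015] tooly ang -25.46 tool z [ 0.  0. -1.] [ 0.6  0.8 -0.2] [-0.32  0.21  1.59  0.    1.34  0.12]
boss [ 0.44959332 -0.14012036]
-22.0 [(np.float64(-16.3), np.float64(17.0)), (np.float64(-15.3), np.float64(17.3)), (np.float64(-15.5), np.float64(18.3)), (np.float64(-14.5), np.float64(18.6)), (np.float64(-14.3), np.float64(19.1)), (np.float64(-13.3), np.float64(19.4))]
-24.000000000000004 [(np.float64(-17.2), np.float64(16.1)), (np.float64(-16.5), np.float64(15.9)), (np.float64(-17.0), np.float64(16.6)), (np.float64(-16.4), np.float64(16.2)), (np.float64(-16.5), np.float64(16.9)), (np.float64(-15.9), np.float64(16.7))]
-26.0 [(np.float64(-18.1), np.float64(15.2)), (np.float64(-17.8), np.float64(14.6)), (np.float64(-18.5), np.float64(15.0)), (np.float64(-18.0), np.float64(14.3)), (np.float64(-18.7), np.float64(14.6)), (np.float64(-18.4), np.float64(14.1))]
-28.0 [(np.float64(-19.0), np.float64(14.2)), (np.float64(-19.0), np.float64(14.2)), (np.float64(-20.0), np.float64(13.3)), (np.float64(-20.0), np.float64(12.3)), (np.float64(-20.9), np.float64(12.4)), (np.float64(-20.9), np.float64(11.4))]
-29.999999999999996 [(np.float64(-19.8), np.float64(13.4)), (np.float64(-20.2), np.float64(13.1)), (np.float64(-21.6), np.float64(11.8)), (np.float64(-21.9), np.float64(10.4)), (np.float64(-23.3), np.float64(10.1)), (np.float64(-24.7), np.float64(8.9))]
```

Request:
step_arm --series '[3,-2,-40,0,0,0.02,80,3,-2,-75,0,0,0.02,80,3,-2,-95,0,0,0.02,80,3,-2,-108,0,0,0.02,80,3,-2,-115,0,0,0.02,80,3,-2,-115,0,0,0.02,80,3,-2,-115,0,0,0.02,80]' --newtons 25

```text
t: 7.15
ee_pos: [0.4705, -0.0956, 0.1866]
tool_rot: [0.0, 0.84, 0.543, 0.0]
contact_force: [-0.3, 0.8, 0.9]
gripper_width: 0.0798
gripper_force: 0.0
```

Request:
step_arm --series '[0,0,0,0,0,0,20,0,0,0,0,0,0,20,0,0,0,0,0,0,20,0,0,0,0,0,0,20,0,0,0,0,0,0,20,0,0,0,0,0,0,20,0,0,0,0,0,0,20,0,0,0,0,0,0,20]'

```text
t: 7.82
ee_pos: [0.4706, -0.0959, 0.187]
tool_rot: [0.001, 0.839, 0.544, 0.001]
contact_force: [-1.5, 1.2, 8.6]
gripper_width: 0.0356
gripper_force: 25.3
```

```bash
python3 st.py
```

```text
7.8167 [ 0.4706 -0.0959  0.187 ] tooly ang -24.15 tool z [ 0.001 -0.    -1.   ] [-1.5  1.2  8.6] [-0.33  0.35  1.75  0.    1.04  0.1 ]
```

Request:
step_arm --series '[5,4,0,0,0,0.03,20,12,10,0,0,0,0.07,20,20,17,0,0,0,0.11,20,28,24,0,0,0,0.15,20,36,31,0,0,0,0.19,20,44,38,0,0,0,0.23,20,52,45,0,0,0,0.27,20,60,51,0,0,0,0.31,20,67,57,0,0,0,0.34,20,73,62,0,0,0,0.362,20]'

```text
t: 8.65
ee_pos: [0.5433, -0.0342, 0.1871]
tool_rot: [0.001, 0.727, 0.687, -0.0]
contact_force: [-7.2, -8.3, 11.6]
gripper_width: 0.0355
gripper_force: 25.7
```

Request:
step_arm --series '[0,0,0,0,0,0,20,0,0,0,0,0,0,20]'

```text
t: 8.82
ee_pos: [0.5442, -0.0335, 0.1871]
tool_rot: [0.001, 0.728, 0.686, 0.001]
contact_force: [3.4, 3.0, 4.0]
gripper_width: 0.0356
gripper_force: 24.9
```

```bash
python3 st.py;  python3 - <<'E'
from h import *
snap('side','s1')
p=cv2.imread('pics/s1.png'); cv2.imwrite('pics/s1c.png',cv2.resize(p[90:270,250:470],(733,600),interpolation=cv2.INTER_CUBIC))
E
```

```text
8.8167 [ 0.5442 -0.0335  0.1871] tooly ang -3.36 tool z [ 0.002  0.    -1.   ] [3.4 3.  4. ] [-0.17  0.43  1.6   0.    1.11 -0.11]
```

View pics/s1c.png

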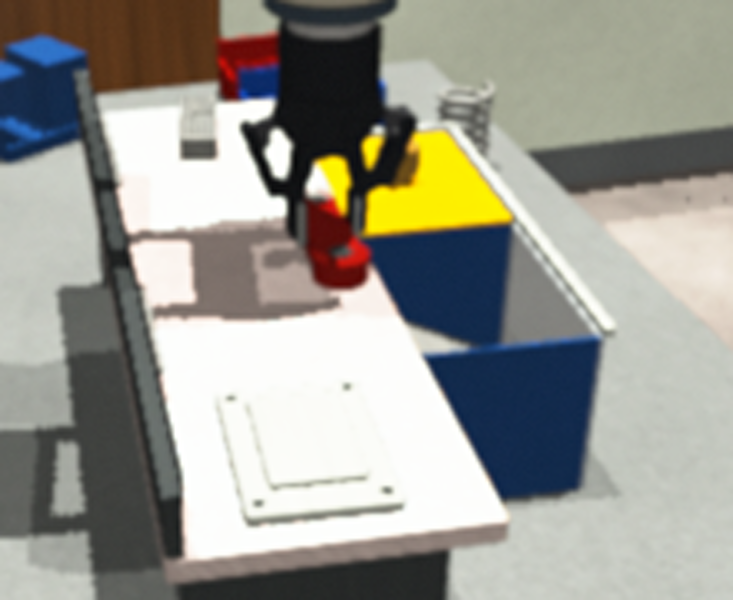

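The crop shows the pawl gripped parallel to the edge with its boss at crop (340,262), flat on the shelf. The mouth is open beside it, and the cover and gauge are in place. Next I release, lift, turn and come in behind it.

Request:
step_arm --series '[0,0,0,0,0,0,80,0,0,0,0,0,0,80,0,0,0,0,0,0,80,0,0,0,0,0,0,80,0,0,30,0,0,0,80,0,0,60,0,0,0,80,-20,4,80,0,0,-0.12,60,-45,8,80,0,0,-0.24,30,-45,8,80,0,0,-0.36,30,-45,8,80,0,0,-0.48,30]'

```text
t: 9.7
ee_pos: [0.497, -0.0256, 0.2668]
tool_rot: [0.0, 0.871, 0.491, 0.0]
contact_force: [0.4, -0.2, 0.6]
gripper_width: 0.0322
gripper_force: 0.0
```

Request:
step_arm --series '[0,0,0,0,0,-1.091,30,0,0,0,0,0,-1.091,30,0,0,0,0,0,-1.091,30,0,0,0,0,0,-1.091,30,0,0,0,0,0,-1.091,30,0,0,0,0,0,-1.091,30,0,0,0,0,0,-1.091,30,0,0,0,0,0,-1.091,30,0,0,0,0,0,-1.091,30,0,0,0,0,0,-1.091,30]'

```text
t: 10.53
ee_pos: [0.498, -0.0259, 0.2662]
tool_rot: [0.0, 0.999, -0.032, -0.0]
contact_force: [-0.3, 0.4, 0.0]
gripper_width: 0.0299
gripper_force: 0.0
```

```bash
python3 st.py;  python3 - <<'E'
from h import *
snap('side','s2')
p=cv2.imread('pics/s2.png'); cv2.imwrite('pics/s2c.png',cv2.resize(p[90:270,250:470],(733,600),interpolation=cv2.INTER_CUBIC))
E
```

```text
10.5333 [ 0.498  -0.0259  0.2662] tooly ang -93.67 tool z [-0. -0. -1.] [-0.3  0.4  0. ] [-0.17  0.28  1.6  -0.    1.26  1.46]
```

View pics/s2c.png

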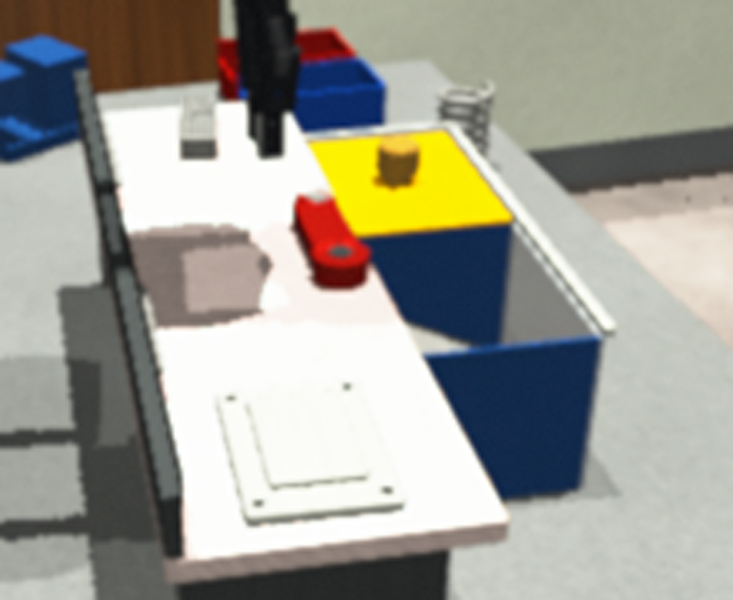

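The crop shows the pawl released and flat, with its boss hole at crop (341,250), and the gripper above and behind it. Before pushing I'll check its y against the mouth.

Run:
```python
from h import *
E0=np.array([.568,-.040]);X=np.array([.998,-.060]);Y=np.array([.060,.998])
def f(nm,n,u,v,z):
    w=world(n,u,v,z=z)[:2]-E0; print(nm,'x %.1f y %.1f'%(w@X*1e3,w@Y*1e3))
for nm,u,v,z in [('boss',341,250,.202),('shut near L',372,235,.147),('shut near R',511,219,.147),('wall L',425,353,.142),('wall R',600,339,.142),('tooth patch',318,195,.202),('edge at boss',372,262,.18),('edge bottom',508,525,.18),('knob',398,148,.187)]:
    f(nm,'side',250+u*.3,90+v*.3,z)
p,D=snap('top','t2'); hsv=cv2.cvtColor(p,cv2.COLOR_RGB2HSV)
m=(((hsv[...,0]<8)|(hsv[...,0]>172))&(hsv[...,1]>140)&(hsv[...,2]>110)); m[:,:200]=0;m[240:]=0;m[:,450:]=0
q=np.argwhere(m)[:,::-1];print(len(q))
if len(q):
    W=np.array([world('top',u,v,z=.202)[:2] for u,v in q])-E0; t=W@np.c_[X,Y]*1e3
    print(t.min(0),t.max(0))
```

```text
boss x -25.2 y -45.5
shut near L x 33.2 y 75.7
shut near R x 156.7 y 79.4
wall L x 24.7 y -105.4
wall R x 156.5 y -112.7
tooth patch x -20.4 y 49.6
edge at boss x 3.7 y -29.3
edge bottom x -2.8 y -349.0
knob x 77.3 y 157.5
57
[-42.71520071 -62.34123349] [ -8.926403   -50.28218544]
```

Request:
step_arm --series '[0,0,-35,0,0,0,30,0,0,-60,0,0,0,30,0,0,-79,0,0,0,30,0,0,-79,0,0,0,30,8,-0.5,-79,0,0,0,30,15,-1,-79,0,0,0,30,20,-1.2,-79,0,0,0,30,24,-1.5,-79,0,0,0,30,28,-1.7,-79,0,0,0,30,32,-2,-79,0,0,0,30]'

```text
t: 11.47
ee_pos: [0.5304, -0.0278, 0.1882]
tool_rot: [0.0, 1.0, -0.029, 0.0]
contact_force: [-6.7, 0.2, 6.2]
gripper_width: 0.0302
gripper_force: 3.4
```

Request:
step_arm --series '[3,0,0,0,0,0,30,5,0,0,0,0,0,30,7,0,0,0,0,0,30,9,-0.5,0,0,0,0,30,11,-0.5,0,0,0,0,30,13,-1,0,0,0,0,30,15,-1,0,0,0,0,30,17,-1,0,0,0,0,30,17,-1,0,0,0,0,30,17,-1,0,0,0,0,30]'

```text
t: 12.3
ee_pos: [0.548, -0.0289, 0.1879]
tool_rot: [0.0, 1.0, -0.029, 0.001]
contact_force: [-0.1, -0.1, -0.1]
gripper_width: 0.03
gripper_force: 0.0
```

```bash
cat > red.py <<'E'
from h import *
import sys
p,D=snap('side',sys.argv[1]); hsv=cv2.cvtColor(p,cv2.COLOR_RGB2HSV)
m=(((hsv[...,0]<6)|(hsv[...,0]>174))&(hsv[...,1]>170)&(hsv[...,2]>60)&(D>0)); m[:125]=0;m[260:]=0;m[:,:290]=0;m[:,480:]=0
E0=np.array([.568,-.040,0]);X=np.array([.998,-.060,0]);Y=np.array([.060,.998,0])
W=np.array([world('side',u,v,D[v,u]) for v,u in np.argwhere(m)])-E0
if len(W): t=W@np.c_[X,Y,[0,0,1]]*1e3; print(len(t),np.percentile(t,[3,50,97],axis=0).round(0))
E
python3 st.py; python3 red.py s3
```

```text
12.3 [ 0.548  -0.0289  0.1879] tooly ang -93.38 tool z [ 0.002 -0.    -1.   ] [-0.1 -0.1 -0.1] [-0.16  0.43  1.59  0.    1.11  1.47]
321 [[ 21. -63. 120.]
 [ 34. -22. 153.]
 [ 64.  89. 160.]]
```

```bash
python3 red.py s4
python3 - <<'E'
from h import *
p=cv2.imread('pics/s4.png'); cv2.imwrite('pics/s4c.png',cv2.resize(p[110:240,310:470],(738,600),interpolation=cv2.INTER_CUBIC))
E
```

```text
134 [[ 39. -54.  46.]
 [ 45. -11. 115.]
 [ 94.  89. 122.]]
```

View pics/s4c.png

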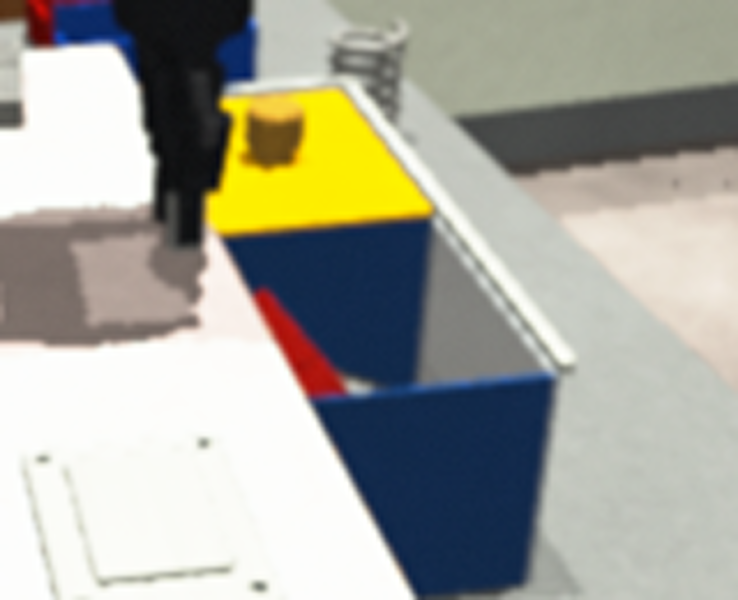

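The crop shows the pawl inside the chute at crop (300,345), sliding on the floor below the mouth. I'll lift away towards the knob and check again.

Request:
step_arm --series '[0,0,40,0,0,0,30,0,0,80,0,0,0,80,0,0,110,0,0,0,80,25,40,110,0,0,0,80,45,70,110,0,0,0,80,65,100,110,0,0,0,80,85,135,110,0,0,0,80,112,166,110,0,0,0,80,112,168,110,0,0,0,80,112,168,110,0,0,0,80]'

```text
t: 13.23
ee_pos: [0.6598, 0.1411, 0.2965]
tool_rot: [-0.0, 1.0, -0.028, -0.0]
contact_force: [-0.2, -0.4, 0.6]
gripper_width: 0.0801
gripper_force: 0.0
```

```bash
python3 st.py; python3 red.py s5
python3 - <<'E'
from h import *
p=cv2.imread('pics/s5.png'); a=cv2.resize(p[110:240,310:470],(738,600),interpolation=cv2.INTER_CUBIC); cv2.imwrite('pics/s5c.png',a)
E
```

```text
13.2333 [0.6598 0.1411 0.2965] tooly ang -93.25 tool z [-0.  0. -1.] [-0.2 -0.4  0.6] [0.12 0.52 1.12 0.   1.51 1.75]
42 [[138.  34.  39.]
 [143.  50.  53.]
 [154.  69.  56.]]
```

View pics/s5c.png

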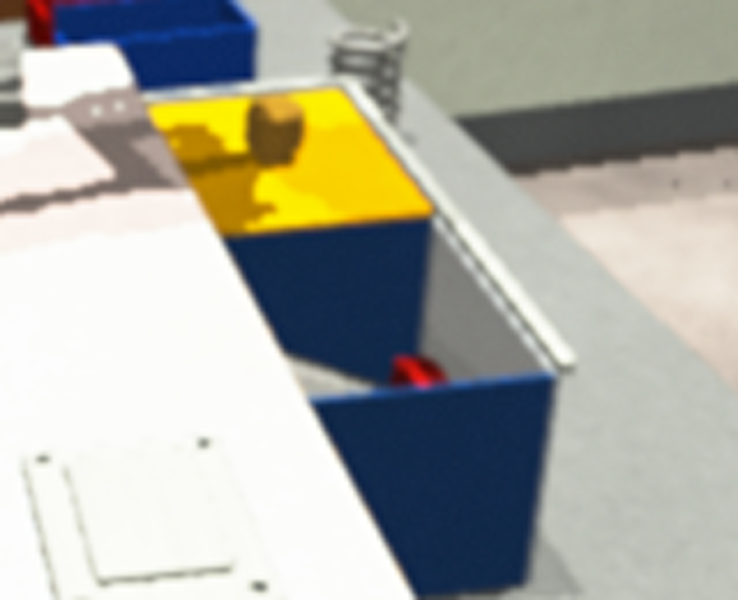

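The crop shows the pawl at rest at the bottom by the far wall (crop 418,370), with z about 0.05, well below the shutter. Next I grip the knob and shut it.

Request:
step_arm --series '[0,-2,-35,0,0,0,80,0,-2,-70,0,0,0,80,0,-2,-95,0,0,0,80,0,-2,-112,0,0,0,80,0,-2,-125,0,0,0,80,0,-2,-133,0,0,0,80,0,-2,-133,0,0,0,80,0,-2,-133,0,0,0,20,0,-2,-133,0,0,0,20,0,-2,-133,0,0,0,20]' --newtons 40

```text
t: 14.12
ee_pos: [0.6597, 0.1371, 0.1655]
tool_rot: [-0.0, 1.0, -0.03, 0.001]
contact_force: [0.6, -0.6, 0.6]
gripper_width: 0.0456
gripper_force: 0.0
```

Request:
step_arm --series '[0,0,0,0,0,0,20,0,0,0,0,0,0,20,0,0,0,0,0,0,20,0,0,0,0,0,0,20,0,0,0,0,0,0,20]'

```text
t: 14.53
ee_pos: [0.6597, 0.1372, 0.1657]
tool_rot: [-0.0, 1.0, -0.03, 0.001]
contact_force: [-2.3, -0.9, 8.8]
gripper_width: 0.0363
gripper_force: 39.4
```

Request:
step_arm --series '[0,-10,0,0,0,0,20,-2,-30,0,0,0,0,20,-3,-50,0,0,0,0,20,-4,-70,0,0,0,0,20,-5,-90,0,0,0,0,20,-7,-110,0,0,0,0,20,-8,-130,0,0,0,0,20,-9,-150,0,0,0,0,20,-10,-165,0,0,0,0,20,-10.5,-175,0,0,0,0,20]'

```text
t: 15.37
ee_pos: [0.6476, -0.039, 0.1657]
tool_rot: [-0.0, 1.0, -0.03, -0.0]
contact_force: [-12.2, 2.4, 17.3]
gripper_width: 0.0359
gripper_force: 40.3
```

Request:
step_arm --series '[-0.3,-4,0,0,0,0,20,-0.5,-8,0,0,0,0,20,-0.7,-11,0,0,0,0,20,-0.8,-13,0,0,0,0,20,-0.9,-15,0,0,0,0,20,-1,-17,0,0,0,0,20,-1,-17,0,0,0,0,20]'

```text
t: 15.95
ee_pos: [0.6467, -0.0512, 0.1656]
tool_rot: [-0.003, 1.0, -0.029, -0.0]
contact_force: [-10.2, 28.4, 18.6]
gripper_width: 0.0365
gripper_force: 41.2
```

The shut stop is felt at 28 N. I'll unload, release and retreat.

Request:
step_arm --series '[0,3,0,0,0,0,20,0,3,0,0,0,0,80,0,3,0,0,0,0,80,0,3,0,0,0,0,80,0,3,0,0,0,0,80,0,3,0,0,0,0,80,0,3,40,0,0,0,80,0,3,80,0,0,0,80,0,3,120,0,0,0,80,0,3,150,0,0,0,80]'

```text
t: 16.78
ee_pos: [0.6481, -0.052, 0.3178]
tool_rot: [0.0, 1.0, -0.03, 0.001]
contact_force: [0.6, -0.0, 0.2]
gripper_width: 0.0798
gripper_force: 0.0
```

Request:
step_arm --series '[-60,120,60,0,0,0,80,-60,120,60,0,0,0,80,-60,120,60,0,0,0,80,-60,120,60,0,0,0,80,-60,120,60,0,0,0,80,-60,120,60,0,0,0,80,-60,120,60,0,0,0,80]'

```text
t: 17.37
ee_pos: [0.5877, 0.0678, 0.3739]
tool_rot: [0.0, 1.0, -0.03, -0.0]
contact_force: [0.1, 0.6, -0.5]
gripper_width: 0.0795
gripper_force: 0.0
```

```bash
python3 st.py
python3 - <<'E'
from h import *
p,D=snap('side','s6'); q=cv2.imread('pics/s6.png')
cv2.imwrite('pics/s6c.png',np.hstack([cv2.resize(x[90:270,280:460],(400,400)) for x in (cv2.imread('pics/s0.png'),q)]))
E
```

```text
17.3667 [0.5877 0.0678 0.3739] tooly ang -93.39 tool z [-0. -0. -1.] [ 0.1  0.6 -0.5] [ 0.01  0.34  1.2  -0.    1.59  1.64]
```

View pics/s6c.png

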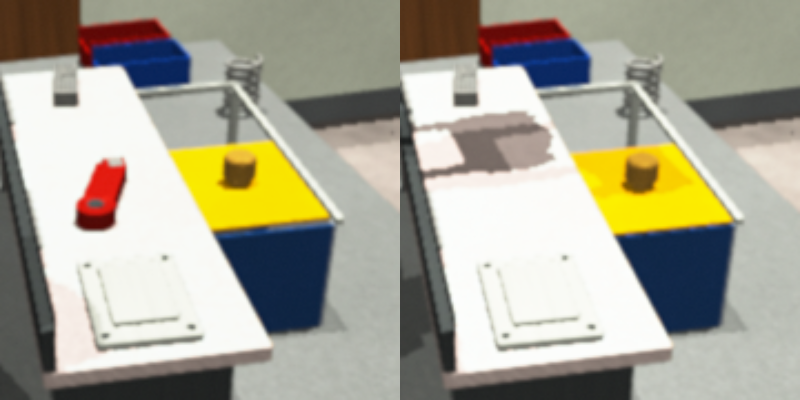

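Start on the left, now on the right: the shutter is fully shut with its knob at (642,172), the cover and gauge haven't moved, and the shelf is clear of the pawl.

```bash
python3 -c "
from rig import r
print(r.close_job())"
```

```text
the job is handed in; nothing more can be done
None
```

The job is handed in: the shutter was opened to its stop, the pawl arm was pushed off the shelf edge into the chute, and the shutter was closed again until its stop was felt; the cover and gauge look unmoved in the last picture, and no verdict was returned.

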